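# File a rock core plug in its flip-cap sample tube

### The job

Fold both flaps of the small carton right back, past upright, flick the blue-capped tube in the rack wide open, then take the red-brown rock plug out of the carton, lower it into the blue-capped tube (do not drop it in from above the mouth) and press the cap fully shut. Leave the carton flaps folded back, and do not disturb the other plugs, the other two tubes and their caps, or the things lying about on the bench (brush, jar, slate).

Things in the scene. Friction and masses are not known exactly. Their poses are not given: they have to be found in the camera images.
- carton: Open-topped cardboard carton, fixed to the bench, 190 mm (its x) by 150 mm (its y) by 105 mm high, walls 4 mm. Origin: centre of its underside, z up. Inside lies a dark foam insert, top 49 mm above the underside, with three round pockets 34 mm wide in a row along x at x = -56, 0 and +56 mm; one plug stands in each, in any order. The two short end flaps are already folded down outside.
- flap_left (a joint): Hinge of the carton flap on its +y long side, rad: 0 = lying flat over the carton, pi/2 = upright, stop at 2.7 (folded down outside). The flap is 186 mm long, 70 mm from hinge to free edge, 3.5 mm thick, hinged along the rim 105 mm above the underside. Starts half up (0.8 to 1.1), so that a gap of at least 50 mm is left between the two flaps; friction 0.03 N m, it stays where it is left.
- flap_right (a joint): The same for the flap on the carton's -y long side.
- flap_left_edge (a point): Middle of the free edge of the +y flap.
- flap_right_edge (a point): Middle of the free edge of the -y flap.
- plug_red: Red-brown rock core plug, the one to file: a cylinder 30 mm across and 90 mm long, about 165 g, standing in a foam pocket with its underside 4 mm above the carton's underside (top 11 mm below the carton's rim, 45 mm showing above the foam). Origin: centre of its underside, z along its length.
- plug_pale: Pale rock core plug of the same size, to stay in its pocket. Origin: centre of its underside.
- plug_dark: Dark grey rock core plug of the same size, to stay in its pocket. Origin: centre of its underside.
- rack: Dark grey rack with three tubes, fixed to the bench: 76 mm (its x) by 272 mm (its y), base 6 mm, end plates 75 mm high. The tubes stand on the base in a row along y at y = -85, 0 and +85 mm, in any order, their tops 106 mm above the bench. Origin: centre of its underside, z up.
- tube_blue: Flip-cap sample tube with a blue cap, the tube to fill, shut at the start: translucent plastic cylinder, 50 mm outside, 46 mm bore, 100 mm tall, 97 mm deep inside, standing upright and held firmly in the rack. Origin: centre of its underside, z up; its x axis points from the thumb tab to the hinge (away from the robot, give or take the rack's yaw).
- cap_blue (a joint): Hinge of the blue cap, rad: 0 = shut flat on the rim, grows as the tab side swings up and over away from the robot, pi/2 = standing upright, stop at 2.1. Turns about an axis parallel to the tube's y. A light friction hinge (0.05 N m: 1 to 2 N at the disc or tab), it stays where it is left, no snap. Standing open, the cap reaches up to 75 mm above the rim.
- tube_yellow: Flip-cap sample tube with a yellow cap, a neighbour, shut, to be left alone: translucent plastic cylinder, 50 mm outside, 46 mm bore, 100 mm tall, 97 mm deep inside, standing upright and held firmly in the rack. Origin: centre of its underside, z up; its x axis points from the thumb tab to the hinge (away from the robot, give or take the rack's yaw).
- cap_yellow (a joint): Hinge of the yellow cap, rad: 0 = shut flat on the rim, grows as the tab side swings up and over away from the robot, pi/2 = standing upright, stop at 2.1. Turns about an axis parallel to the tube's y. A light friction hinge (0.05 N m: 1 to 2 N at the disc or tab), it stays where it is left, no snap. Standing open, the cap reaches up to 75 mm above the rim.
- tube_white: Flip-cap sample tube with a white cap, a neighbour that stands open at the start, to be left alone: translucent plastic cylinder, 50 mm outside, 46 mm bore, 100 mm tall, 97 mm deep inside, standing upright and held firmly in the rack. Origin: centre of its underside, z up; its x axis points from the thumb tab to the hinge (away from the robot, give or take the rack's yaw).
- cap_white (a joint): Hinge of the white cap, rad: 0 = shut flat on the rim, grows as the tab side swings up and over away from the robot, pi/2 = standing upright, stop at 2.1. Turns about an axis parallel to the tube's y. A light friction hinge (0.05 N m: 1 to 2 N at the disc or tab), it stays where it is left, no snap. Standing open, the cap reaches up to 75 mm above the rim.
- cap_blue_hinge (a point): Point on the blue cap's hinge axis: 30 mm behind the tube's axis (tube +x), 101 mm above the tube's underside, level with the underside of the shut cap.
- cap_blue_disc (a point): Centre of the outer (top) face of the blue cap's disc. The disc is 54 mm across and 7 mm thick, its centre 30 mm from the hinge axis.
- cap_blue_tab (a point): Middle of the outer end of the blue cap's thumb tab. The tab, 24 mm wide, 4 mm thick and 24 mm long, leaves the front edge of the disc (55 mm from the hinge axis, 3 mm above the disc's underside) and flares outward and up at 50 deg from the disc, so with the cap shut its end is 70 mm before the hinge and 21 mm above it; a finger can go under it from the front or take it by its sides.
- brush: Bystander: sample brush with a blue handle, 170 mm long, lying on the bench between carton and rack. Origin: underside, near mid-length.
- jar: Bystander: dark jar, 64 mm across, 85 mm tall. Origin: centre of its underside.
- slate: Bystander: flat piece of slate about 120 mm long, 8 mm thick. Origin: underside.
There are look-alikes about, which are no part of the job. Of the things that look like the plug_red, the smaller one is meant.

How it is judged:
By the outcome, as a careful person would: the job done as asked, in the order asked, and still so for the second after the job is handed in, with the robot touching nothing.
It also fails if it takes over 72 s, if anything falls off the work surface, if the arm or the gripper's body presses on something with over 40 N, if the wrist force passes 120 N, or if a joint passes its speed limit or range.

### The arm

A 6-joint arm with a two-finger parallel gripper is mounted at the origin on the work surface. World frame = base frame: x ahead of the robot, y to its left, z up, the work surface at z = 0. Lengths are in m, angles in rad, forces in N, time in s.
With the tool pointing down it reaches from about 0.35 to 0.775 m from the base axis. Payload 5.5 kg.
Tool frame: the origin (TCP) lies at the centre of the arm's flange, where the gripper is bolted on; the fingertips stand 173 mm ahead of it and the grasp point (between the pads) lies 155 mm ahead of it; z points along the fingers, y is the direction in which the jaws open and shut (so a half turn about z gives the same grasp; the last joint's range is limited). The gripper opens to 85 mm and grips with 20 to 120 N. Pads are 22 mm wide; open, the fingers measure 114 mm over their backs; the gripper's body (76 mm by 85 mm) begins 54 mm behind the grasp point. The pads swing forward as they close: fully open they stand 13 mm farther back than shut.
Start: joints at [0.973, 0.313, 0.046, 1.304, 0, 1.431], TCP at [0.254, 0.516, 0.405] pointing down, gripper open.
Joint ranges: [-2.76, 2.76], [-0.86, 1.69], [-1.03, 1.26], [-2.2, 2.34], [-1.47, 1.5], [-3.14, 3.14]. Speed limits (rad/s): [2.57, 2.57, 3.14, 3.14, 3.14, 3.14].

### API

Orientations are given as a unit quaternion [x, y, z, w].
In Python, from plant import telemetry, optics, order, finder gives the robot as it stands.
- The arm moves only by the tool play_rows, never from a script. Its argument "plan" is a list of rows, each a list of 3 entries, a list of its own where there are three numbers: the closure, from -1 (fully open) to 1 (shut), then the shift along the world's x, y, z in m, then the turn, a rotation vector about the world's x, y, z in rad. A call has exactly 10 rows; each row shifts and turns the commanded pose from where the row before left it; what a row does not reach is not made up. A row lasts 1/8 s, in which the tool goes at most 62.5 mm and 10.7 degrees, less where a joint would pass 70% of its speed; a pose out of reach is approached as far as the arm can. A call with a gripper value outside its range is refused whole. The fingers move at their own pace and stop on an object; "newtons" is the grip in N (left out, the last holds). Time passes only in rows, so rows that do not move let the fingers close, or fill a call up. It gives the time, the measured TCP pose, the force and the opening at its end, in the units of the state.
- telemetry.read_state(): the state, without advancing time (a new reading comes with each control period).
- optics.get_image(name): name is "side" or "top" or "wrist"; returns (picture, depth): 420x560x3 uint8, red, green, blue; 420x560 float32, m along the optical axis (not along the pixel's ray), 0 where there is no reading.
- optics.get_calibration(name): a dict with "intrinsics" (3x3 intrinsics, pixels), "R" (3x3) and "t" (3): a world point X has camera coordinates R X + t; the wrist camera has in their place "mount" (4x4, takes a point from camera to tool coordinates, whose origin is the TCP and whose axes are the flange's). Camera axes: x right, y down, z forward; pixel columns grow to the right and rows downward; lengths in m; the calibration is good to about 2 mm. A picture is of the moment at which its call begins: read the wrist's pose just before it. get_calibration takes no time and is no camera call.
- order.finish_job(): hands the job in, once; it reports no verdict.
Trained networks look in the newest picture that a camera, given by its name, has taken for a name from the list of things; names that differ only in an ending like _2 or _b are one class to them, and where a whole thing is asked for, a point or a joint stands for the part that bears it (a point fixed in the world has none). Each returns a list of dicts, best first, with "score" (0 to 1); they miss things now and then, are a little off and sometimes report something else, mostly with a low value. They report only what shows in the picture. A call takes as long as a camera call. They do not tell look-alikes from the thing itself.
- finder.recognise(name, camera): "location" ([column, row] in pixels, amid what is visible of it).
- finder.tip_of(name, camera): "location" ([column, row] in pixels: a listed point, or the origin of a listed thing).
The state is a dict: "clock": time; "q": joint angles; "qd": joint speeds; "tau": joint torques, N m; "eef_pos": TCP position; "ee_rot": TCP orientation; "ft_force": force on the tool from outside, world axes, zero at the start; "wrist_torque": the same for the moment, N m; "gripper_width": finger opening in m.
Only numpy, scipy, OpenCV 4.12 (cv2) and the standard library are available. Lean on these libraries where they do the work, as an engineer would, in place of code of your own. Each camera call takes 0.05 s, during which the arm holds its last target.

## Working session

There is one attempt and no reset: what is moved stays moved. The work goes in short steps, Python scripts to look and compute and a tool call to move; the robot and the scene stay as the last step left them, time stands still between calls to the robot, and variables do not carry over. Pictures are saved under pics/ and viewed, and the job is handed in when it is done.

Besides the shell and the picture viewer there is one more tool, called after "Emit:" as name(argument=value, ...), one argument or row to a line, values as JSON. play_rows: Moves the arm, as the interface text tells. Its arguments: {"type":"object","properties":{"plan":{"type":"array"},"newtons":{"type":"number"}},"required":["plan"]}

```bash
ls; mkdir -p pics; python3 - <<'E'
from plant import telemetry, optics
import cv2,numpy as np
print(telemetry.read_state())
for n in ["side","top","wrist"]:
    p,d=optics.get_image(n); cv2.imwrite(f"pics/{n}0.png",p[:,:,::-1]); np.save(f"pics/{n}0.npy",d)
    print(n,optics.get_calibration(n))
E
```

```text
pics
{'clock': 0.0, 'q': array([ 9.73418584e-01,  3.14020022e-01,  4.49655973e-02,  1.30357132e+00,
       -3.26283146e-06,  1.43121016e+00]), 'qd': array([0.00098751, 0.00226734, 0.00103483, 0.00079981, 0.00074779,
       0.00165848]), 'tau': array([-5.23435992e-04, -4.80631578e+01,  2.98530757e+01,  1.93842757e-02,
       -3.01392147e-04,  1.56282901e-06]), 'eef_pos': array([0.25402505, 0.51563222, 0.40379193]), 'ee_rot': array([ 2.26902153e-01,  9.73917130e-01, -8.53898968e-04, -3.27956765e-04]), 'ft_force': array([ 0.27843404,  0.11814564, -0.20103564]), 'wrist_torque': array([ 0.05790821,  0.00799613, -0.02250466]), 'gripper_width': 0.08559283012412697}
side {'intrinsics': array([[415.27686991,   0.        , 274.47241132],
       [  0.        , 415.27686991, 208.55651111],
       [  0.        ,   0.        ,   1.        ]]), 'R': array([[ 0.80639978, -0.59095546,  0.02215954],
       [-0.33412112, -0.48620884, -0.8074429 ],
       [ 0.48793696,  0.64371781, -0.5895294 ]]), 't': array([-0.37289741,  0.22687824,  0.73303945])}
top {'intrinsics': array([[419.0820493 ,   0.        , 280.97996741],
       [  0.        , 419.0820493 , 211.0009172 ],
       [  0.        ,   0.        ,   1.        ]]), 'R': array([[-0.01856498, -0.99981663, -0.00469594],
       [-0.98624224,  0.01908414, -0.1642012 ],
       [ 0.16426071,  0.00158294, -0.98641569]]), 't': array([0.01405725, 0.45722606, 1.10769476])}
wrist {'intrinsics': array([[335.76600214,   0.        , 277.20987201],
       [  0.        , 335.76600214, 206.92805318],
       [  0.        ,   0.        ,   1.        ]]), 'mount': array([[-5.36389531e-04, -9.64998119e-01, -2.62256253e-01,
         6.57177739e-02],
       [ 9.99999628e-01, -6.94820425e-04,  5.11374164e-04,
         1.64977321e-04],
       [-6.75696108e-04, -2.62255881e-01,  9.64998133e-01,
         3.12083858e-02],
       [ 0.00000000e+00,  0.00000000e+00,  0.00000000e+00,
         1.00000000e+00]])}
```

View pics/top0.png

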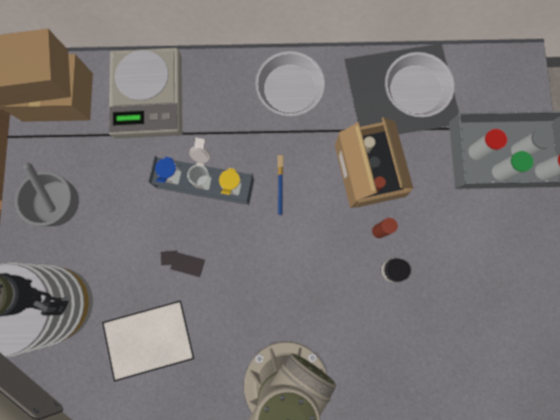

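View pics/side0.png

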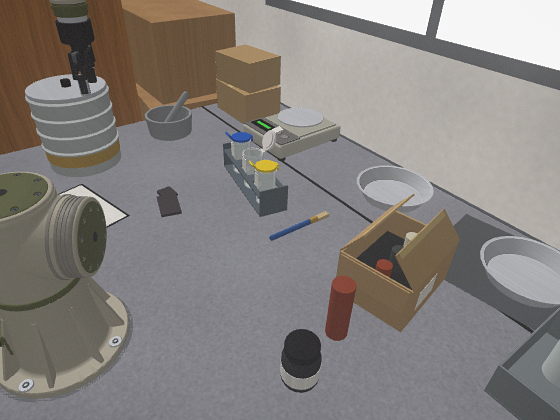

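View pics/wrist0.png

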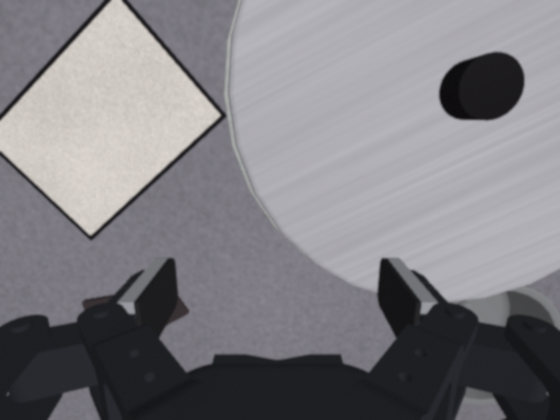

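```bash
cat > h.py <<'E'
from plant import telemetry, optics, finder
import cv2,numpy as np
from scipy.spatial.transform import Rotation as Rn
def cam(n,state=None):
    c=optics.get_calibration(n)
    if n=="wrist":
        M=c["mount"];T=np.eye(4);T[:3,:3]=Rn.from_quat(state["ee_rot"]).as_matrix();T[:3,3]=state["eef_pos"]
        W=T@M; R=W[:3,:3].T; return c["intrinsics"],R,-R@W[:3,3]
    return c["intrinsics"],c["R"],c["t"]
def cloud(d,K,R,t):
    v,u=np.mgrid[:d.shape[0],:d.shape[1]]
    P=np.stack([(u-K[0,2])/K[0,0]*d,(v-K[1,2])/K[1,1]*d,d],-1)
    W=(P-t)@R; W[d<=0]=np.nan; return W
def proj(X,K,R,t):
    c=np.atleast_2d(X)@R.T+t; p=c@K.T; return p[:,:2]/p[:,2:]
def shot(n,tag):
    s=telemetry.read_state(); p,d=optics.get_image(n); cv2.imwrite(f"pics/{n}{tag}.png",p[:,:,::-1]); np.save(f"pics/{n}{tag}.npy",d)
    return p,cloud(d,*cam(n,s)),cam(n,s)
E
python3 - <<'E'
from h import *
p=cv2.imread("pics/top0.png");d=np.load("pics/top0.npy");K,R,t=cam("top");W=cloud(d,K,R,t)
cv2.imwrite("pics/zt.png",np.hstack([cv2.resize(p[125:215,140:260],None,fx=3.3,fy=4.5,interpolation=2)[:400],cv2.resize(p[110:215,325:425],None,fx=4,fy=3.85,interpolation=2)[:400]]))
for nm in ["tube_blue","cap_blue","cap_blue_hinge","cap_blue_disc","cap_blue_tab","plug_red","carton","rack","tube_white","tube_yellow","flap_left_edge","flap_right_edge","plug_pale"]:
  for c in ["top"]:
    for f in (finder.recognise,finder.tip_of):
      try: r=f(nm,c)
      except Exception as e: print(nm,e);continue
      for x in r[:2]:
        u,v=np.round(x["location"]).astype(int); print(nm,f.__name__,c,x["score"],u,v,np.round(W[v,u],3))
E
```

```text
tube_blue call top 0.81 166 172 [0.553 0.301 0.114]
tube_blue call top 0.2 162 168 [0.564 0.313 0.113]
tube_blue call top 0.75 371 169 [ 0.561 -0.239  0.073]
tube_blue call top 0.6 176 177 [0.55  0.286 0.072]
cap_blue call top 0.95 166 170 [0.558 0.302 0.114]
cap_blue call top 0.38 396 268 [ 0.296 -0.286  0.085]
cap_blue it knows: brush, cap_blue_disc, cap_blue_hinge, cap_blue_tab, carton, flap_left_edge, flap_right_edge, jar, plug_dark, plug_pale, plug_red, rack, slate, tube_blue, tube_white, tube_yellow
cap_blue_hinge call top 0.84 158 168 [0.564 0.322 0.115]
cap_blue_hinge call top 0.93 164 158 [0.592 0.309 0.108]
cap_blue_disc call top 0.62 165 169 [0.561 0.304 0.115]
cap_blue_disc call top 0.61 169 169 [0.561 0.294 0.112]
cap_blue_tab call top 0.92 163 171 [0.556 0.31  0.113]
cap_blue_tab call top 0.76 159 180 [0.529 0.315 0.126]
cap_blue_tab call top 0.7 205 183 [0.529 0.206 0.083]
plug_red call top 0.74 387 227 [ 0.397 -0.259  0.126]
plug_red call top 0.69 370 188 [ 0.492 -0.216  0.153]
plug_red call top 0.67 381 230 [ 0.392 -0.247  0.11 ]
carton call top 0.63 370 165 [ 0.566 
[... 285 characters left out ...]
5 199 169 [0.569 0.223 0.078]
tube_white call top 0.7 203 184 [0.526 0.21  0.086]
tube_yellow call top 0.56 230 178 [0.533 0.135 0.115]
tube_yellow call top 0.87 238 186 [0.515 0.116 0.102]
tube_yellow call top 0.41 176 176 [0.551 0.284 0.079]
flap_left_edge call top 0.97 355 160 [ 0.569 -0.185  0.137]
flap_left_edge call top 0.9 364 158 [ 0.566 -0.203  0.162]
flap_left_edge call top 0.56 168 168 [0.564 0.297 0.113]
flap_right_edge call top 0.94 391 151 [ 0.583 -0.272  0.16 ]
flap_right_edge call top 0.55 166 158 [0.592 0.304 0.11 ]
plug_pale call top 0.61 368 142 [ 0.63  -0.23   0.095]
plug_pale call top 0.63 362 151 [ 0.586 -0.201  0.156]
plug_pale call top 0.44 176 174 [0.555 0.283 0.085]
```

View pics/zt.png

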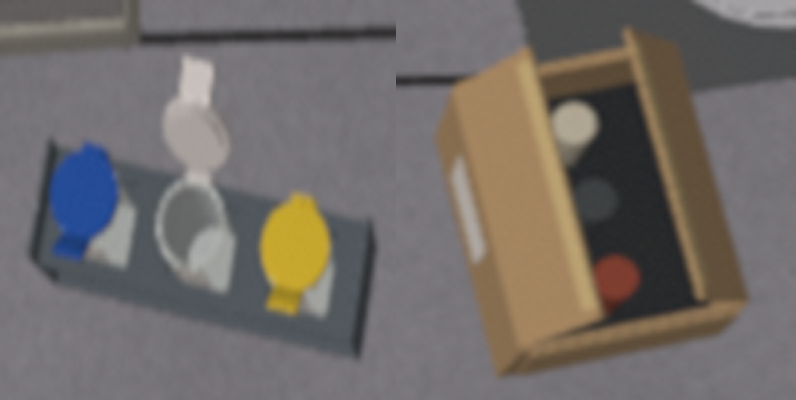

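```bash
python3 - <<'E'
from h import *
p=cv2.imread("pics/top0.png");K,R,t=cam("top");d=np.load("pics/top0.npy");W=cloud(d,K,R,t)
hsv=cv2.cvtColor(p,cv2.COLOR_BGR2HSV)
def ray(u,v,z):
    r=R.T@np.array([(u-K[0,2])/K[0,0],(v-K[1,2])/K[1,1],1]); o=-R.T@t; return o+r*(z-o[2])/r[2]
def seg(lo,hi,box,zl,zh):
    m=cv2.inRange(hsv,lo,hi)>0; b=np.zeros_like(m); b[box[1]:box[3],box[0]:box[2]]=1; m&=b
    m&=(W[...,2]>zl)&(W[...,2]<zh); return m
mb=seg((105,120,60),(125,255,255),(145,150,185,190),.08,.15)
my=seg((18,120,90),(35,255,255),(210,160,250,200),.08,.15)
for m in(mb,my):
    P=W[m]; print(len(P),P.mean(0),np.percentile(P[:,2],[5,50,95]))
    dd=m&(W[...,2]<.1175); v,u=np.nonzero(dd); print('disc ell',cv2.minEnclosingCircle(np.stack([u,v],1).astype(np.float32)), W[dd].mean(0), ray(u.mean(),v.mean(),.114))
mr=seg((0,110,40),(12,255,255),(360,170,392,205),.07,.2)|seg((172,110,40),(180,255,255),(360,170,392,205),.07,.2)
v,u=np.nonzero(mr); print('red',len(u),u.min(),u.max(),v.min(),v.max(),np.median(W[mr][:,2]),ray(u.mean(),v.mean(),.094),W[mr].mean(0))
# carton rim/outline
b=np.zeros(p.shape[:2],bool); b[110:215,325:425]=1
m=b&(W[...,2]>.098)&(W[...,2]<.19)
np.set_printoptions(precision=3,suppress=True)
for r in range(118,212,4):
    row=W[r,330:418,2]; print(r,(row*1000).astype(int)[::3].tolist())
E
```

```text
363 [0.56116084 0.30565321 0.11496851] [0.11049196 0.11440238 0.12410066]
disc ell ((164.42356872558594, 167.76751708984375), 11.247364044189453) [0.5641633  0.30499616 0.1137937 ] [0.56406595 0.30494337 0.114     ]
375 [0.5267521  0.1391383  0.11476175] [0.11051798 0.11417383 0.12514078]
disc ell ((229.88406372070312, 179.79710388183594), 11.237824440002441) [0.53012754 0.13845117 0.11359223] [0.52999135 0.13840266 0.114     ]
red 104 374 384 177 189 0.09336814144815794 [ 0.51875816 -0.25349371  0.094     ] [ 0.51910734 -0.25385698  0.09247049]
118 [-2, 0, 0, -4, -4, 1, 2, 4, 1, 1, 0, -1, 1, 2, 1, -1, 0, 156, 153, 3, -3, 2, 1, 3, 0, -1, -3, -4, 0, -2]
122 [1, -3, 0, 0, 1, 4, 0, -2, -5, 0, -1, 2, -3, 0, 3, -1, 0, 3, 158, 142, 130, 111, -1, 0, 0, -3, 0, -1, -2, -1]
126 [-1, 0, -1, 0, -1, 0, 0, 144, 154, 159, 0, 0, 104, 101, 104, 103, 104, 97, 157, 148, 135, 120, 1, 1, 1, 0, -1, 1, 1, -1]
130 [-5, -1, 2, 0, 0, 130, 133, 144, 152, 155, 99, 97, 91, 83, 78, 72, 65, 66, 56, 153, 139, 125, 108, 1, 1, -3, 1, 1, -1, -1]
134 [5, -4, -2, 109, 115, 127, 131, 139, 151, 155, 162, 60, 52, 53, 49, 4
[... 1908 characters left out ...]
 51, 104, 106, 103, 4, 0, -3]
194 [1, 1, 0, -1, -1, 4, 28, 70, 109, 117, 123, 131, 137, 147, 154, 51, 48, 52, 108, 104, 101, 102, 103, 100, 90, 87, -2, -1, 2, 0]
198 [-1, 1, 0, -1, -2, 3, 20, 58, 93, 114, 121, 49, 107, 106, 101, 105, 101, 100, 91, 88, 76, 69, 64, 61, -2, 0, 0, 0, 0, 0]
202 [0, -1, -2, 0, -3, 0, 9, 47, 82, 85, 103, 96, 91, 82, 80, 70, 60, 55, 0, 2, -3, 0, 1, 1, -1, -2, -3, -1, -3, -2]
206 [0, 0, 0, -1, 0, 3, 3, 34, 27, 68, 55, 56, 0, -3, 1, -3, 1, 1, -1, 0, -1, -2, 5, 3, 1, 0, 3, 1, -9223372036854775808, -2]
210 [0, -3, -2, 1, -4, -6, 0, -4, 0, -4, 3, 0, 0, 0, 2, -4, -1, -3, -4, -2, 1, -1, 2, -2, 1, 0, 0, -2, 2, -2]<stdin>:21: RuntimeWarning: invalid value encountered in cast
```

```bash
python3 - <<'E'
from h import *
np.set_printoptions(precision=4,suppress=True)
K,R,t=cam("top");d=np.load("pics/top0.npy");W=cloud(d,K,R,t)
b=np.zeros(d.shape,bool); b[110:215,325:425]=1
z=W[...,2]
from scipy.optimize import least_squares
def flap(sel):
    P=W[sel]; 
    def f(q):
        n=np.array([np.cos(q[0])*np.sin(q[1]),np.sin(q[0])*np.sin(q[1]),np.cos(q[1])]); return P@n-q[2]
    r=least_squares(f,[f0,0.9,0.0],loss='soft_l1',f_scale=.003); return r.x,np.abs(r.fun).mean(),len(P)
# masks by image columns
u=np.arange(560)[None]+0*d.astype(int); v=np.arange(420)[:,None]+0*d.astype(int)
edge=(360+ (v-134)*(375-360)/(190-134))
L=b&(z>.118)&(z<.158)&(u<edge+2)&(v>130)
Rr=b&(z>.118)&(z<.152)&(u>edge+14)
f0=np.pi/2; print('L',flap(L)); f0=-np.pi/2; print('R',flap(Rr))
for m in (L,Rr):
    P=W[m]; 
    l=b&(abs(z-.107)<.004)
# near end wall rim points
near=b&(abs(z-.1035)<.004)&(v>188); far=b&(abs(z-.1035)<.004)&(v<129)
for m in (near,far): P=W[m];P=P[np.argsort(P[:,1])];print(len(P));print(P[::3])
E
```

```text
L (array([ 1.7664,  0.9303, -0.155 ]), np.float64(0.0011518026888156527), 1026)
R (array([-1.3769,  0.8494,  0.3906]), np.float64(0.0006208847058732182), 486)
180
[[ 0.4976 -0.3326  0.1044]
 [ 0.4975 -0.3272  0.1054]
 [ 0.4982 -0.3255  0.1024]
 [ 0.4985 -0.3234  0.1009]
 [ 0.4907 -0.3204  0.1005]
 [ 0.4947 -0.3162  0.1067]
 [ 0.4926 -0.314   0.1049]
 [ 0.4955 -0.312   0.1036]
 [ 0.4955 -0.3093  0.1041]
 [ 0.4909 -0.3073  0.1009]
 [ 0.4932 -0.3043  0.1027]
 [ 0.4858 -0.3019  0.1002]
 [ 0.4878 -0.3011  0.1038]
 [ 0.4879 -0.2987  0.1031]
 [ 0.4858 -0.2965  0.1009]
 [ 0.488  -0.2908  0.1037]
 [ 0.4831 -0.2884  0.1018]
 [ 0.4834 -0.2861  0.1007]
 [ 0.4901 -0.285   0.1066]
 [ 0.4862 -0.2812  0.1003]
 [ 0.4833 -0.2806  0.1019]
 [ 0.4828 -0.2773  0.1046]
 [ 0.4808 -0.2754  0.1014]
 [ 0.488  -0.2723  0.105 ]
 [ 0.4855 -0.2697  0.1047]
 [ 0.4806 -0.2672  0.1032]
 [ 0.4856 -0.2645  0.1049]
 [ 0.4809 -0.2622  0.1024]
 [ 0.4784 -0.2596  0.1019]
 [ 0.4785 -0.257   0.1018]
 [ 0.4762 -0.2546  0.1003]
 [ 0.4831 -0.2539  0.1052]
 [ 0.4835 -0.2517  0.1037]
 [ 0.4758 -0.2489  0.1027]
 [ 0.4786 -0.2439  
[... 527 characters left out ...]
712 -0.1966  0.1044]
 [ 0.4692 -0.1945  0.1014]
 [ 0.4686 -0.1912  0.1049]
 [ 0.4737 -0.1861  0.1061]
 [ 0.4818 -0.1841  0.1053]
 [ 0.4947 -0.1818  0.107 ]]
60
[[ 0.6638 -0.3043  0.1046]
 [ 0.6763 -0.2655  0.1033]
 [ 0.6779 -0.2622  0.1064]
 [ 0.6786 -0.26    0.1047]
 [ 0.6772 -0.2553  0.1016]
 [ 0.6767 -0.2523  0.1029]
 [ 0.6778 -0.2503  0.1002]
 [ 0.6764 -0.2467  0.1039]
 [ 0.6727 -0.246   0.1063]
 [ 0.6706 -0.2436  0.1048]
 [ 0.6707 -0.241   0.1045]
 [ 0.671  -0.2384  0.104 ]
 [ 0.6679 -0.2354  0.1049]
 [ 0.6688 -0.2333  0.1025]
 [ 0.6726 -0.2286  0.1002]
 [ 0.6693 -0.2255  0.1017]
 [ 0.6688 -0.2225  0.1033]
 [ 0.6687 -0.2198  0.1036]
 [ 0.6664 -0.2172  0.1024]
 [ 0.6686 -0.2116  0.1044]]
```

Emit:
play_rows(
  plan=[
    [1,[0.024,-0.054,0],[0,0,0.065]],
    [1,[0.024,-0.054,0],[0,0,0.065]],
    [1,[0.024,-0.054,0],[0,0,0.065]],
    [1,[0.024,-0.054,0],[0,0,0.065]],
    [1,[0.024,-0.054,0],[0,0,0.065]],
    [1,[0.024,-0.054,0],[0,0,0.065]],
    [1,[0.024,-0.054,0],[0,0,0.065]],
    [1,[0.024,-0.054,0],[0,0,0.065]],
    [1,[0.024,-0.054,0],[0,0,0.065]],
    [1,[0.024,-0.054,0],[0,0,0.065]],
  ],
  newtons=40,
)

```text
clock: 2.65
eef_pos: [0.4946, -0.0262, 0.405]
ee_rot: [-0.097, 0.995, 0.0, 0.0]
ft_force: [0.8, 1.4, 0.1]
gripper_width: -0.0002
```

Emit:
play_rows(
  plan=[
    [1,[0.018,-0.05,0],[0,0,0]],
    [1,[0.018,-0.05,0],[0,0,0]],
    [1,[0.018,-0.05,0],[0,0,0]],
    [1,[0.014,-0.04,0],[0,0,0]],
    [1,[0.012,-0.027,0],[0,0,0]],
    [1,[0,0,0],[0,0,0]],
    [1,[0,0,0],[0,0,0]],
    [1,[0,0,-0.01],[0,0,0]],
    [1,[0,0,-0.01],[0,0,0]],
    [1,[0,0,-0.01],[0,0,0]],
  ],
)

```text
clock: 3.9
eef_pos: [0.5739, -0.2405, 0.3739]
ee_rot: [-0.096, 0.995, 0.0, -0.0]
ft_force: [0.6, -0.5, -0.6]
gripper_width: 0.0001
```

```bash
python3 - <<'E'
from h import *
s=telemetry.read_state();print(s["eef_pos"],s["ee_rot"],s["q"])
p,W,c=shot("wrist","1"); p,W,c=shot("top","1")
E
```

```text
[ 0.5739488  -0.24049296  0.37386084] [-9.63306912e-02  9.95349336e-01  2.36217429e-04 -2.02842705e-04] [-5.25733060e-01  4.15730942e-01  1.19470162e-01  1.27514055e+00
  1.47448317e-04 -7.18693717e-01]
```

View pics/wrist1.png

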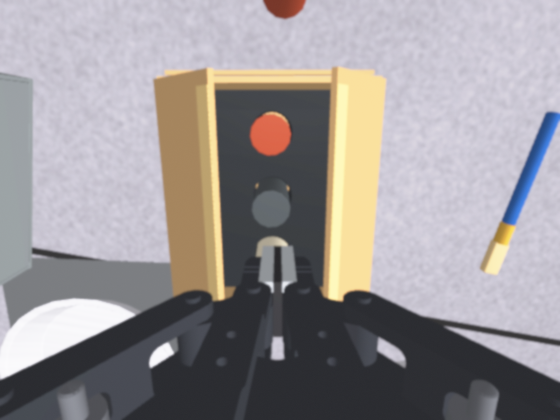

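Emit:
play_rows(
  plan=[
    [1,[0,0,-0.024],[0,0,0]],
    [1,[0,0,-0.024],[0,0,0]],
    [1,[0,0,-0.023],[0,0,0]],
    [1,[0,0,0],[0,0,0]],
    [1,[-0.0035,0.0175,0],[0,0,0]],
    [1,[-0.0035,0.0175,0],[0,0,0]],
    [1,[-0.0035,0.0175,0],[0,0,0]],
    [1,[-0.0035,0.0175,0],[0,0,0]],
    [1,[-0.0035,0.0175,0],[0,0,0]],
    [1,[-0.0035,0.0175,0],[0,0,0]],
  ],
)

```text
clock: 5.25
eef_pos: [0.5528, -0.1346, 0.3039]
ee_rot: [-0.096, 0.995, 0.0, 0.0]
ft_force: [0.4, -1.1, -0.0]
gripper_width: -0.0001
```

```bash
python3 - <<'E'
from h import *
p,W,c=shot("side","2")
cv2.imwrite("pics/side2z.png",cv2.resize(p[150:360,280:560,::-1],None,fx=2.5,fy=2.5))
E
```

```text
(no output)
```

View pics/side2z.png

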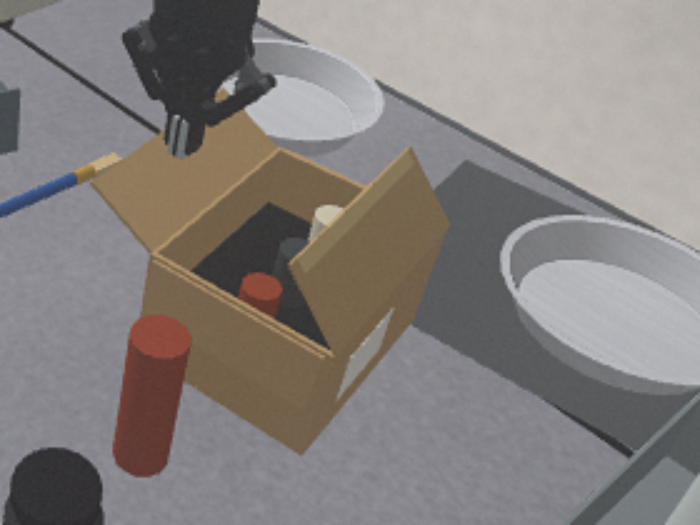

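Emit:
play_rows(
  plan=[
    [1,[0.006,-0.032,0],[0,0,0]],
    [1,[0.006,-0.032,0],[0,0,0]],
    [1,[0.006,-0.031,0],[0,0,0]],
    [1,[0.005,-0.0215,0],[0,0,0]],
    [1,[0.004,-0.02,0],[0,0,0]],
    [1,[0.004,-0.02,0],[0,0,0]],
    [1,[0.004,-0.02,0],[0,0,0]],
    [1,[0.004,-0.02,0],[0,0,0]],
    [1,[0.004,-0.021,0],[0,0,0]],
    [1,[0,0,0],[0,0,0]],
  ],
)

```text
clock: 6.55
eef_pos: [0.5962, -0.3547, 0.303]
ee_rot: [-0.095, 0.995, 0.0, -0.0]
ft_force: [-0.3, 0.1, 0.2]
gripper_width: 0.0004
```

```bash
python3 - <<'E'
from h import *
p,W,c=shot("side","3")
cv2.imwrite("pics/side3z.png",cv2.resize(p[150:360,280:560,::-1],None,fx=2.5,fy=2.5))
E
```

```text
(no output)
```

View pics/side3z.png

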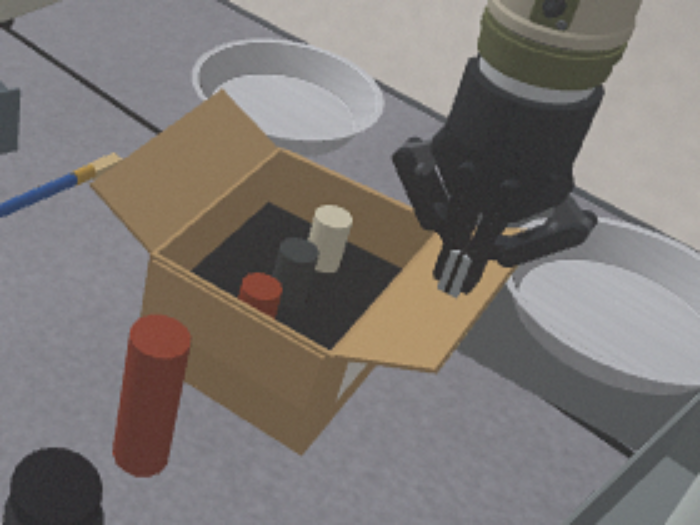

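Emit:
play_rows(
  plan=[
    [1,[0,0.01,0.05],[0,0,0]],
    [1,[0,0.02,0.05],[0,0,-0.04]],
    [1,[-0.016,0.058,0],[0,0,-0.045]],
    [1,[-0.016,0.058,0],[0,0,-0.045]],
    [1,[-0.016,0.058,0],[0,0,-0.045]],
    [1,[-0.016,0.058,0],[0,0,-0.045]],
    [1,[-0.016,0.058,0],[0,0,-0.045]],
    [1,[-0.016,0.058,0],[0,0,-0.045]],
    [1,[-0.016,0.058,0],[0,0,-0.04]],
    [1,[-0.016,0.058,0],[0,0,-0.04]],
  ],
)

```text
clock: 7.85
eef_pos: [0.4663, 0.1426, 0.4038]
ee_rot: [0.099, 0.995, 0.0, 0.0]
ft_force: [0.5, -0.0, 0.5]
gripper_width: 0.0001
```

Emit:
play_rows(
  plan=[
    [1,[-0.0156,0.04,-0.01],[0,0,0]],
    [1,[-0.0156,0.04,-0.01],[-0.028,-0.137,0]],
    [1,[-0.0156,0.04,-0.01],[-0.028,-0.137,0]],
    [1,[-0.0156,0.04,-0.01],[-0.028,-0.137,0]],
    [1,[-0.0156,0.038,-0.01],[-0.028,-0.137,0]],
    [1,[0,0,-0.01],[-0.028,-0.137,0]],
    [1,[0,0,-0.01],[0,0,0]],
    [1,[0,0,-0.01],[0,0,0]],
    [1,[0,0,0],[0,0,0]],
    [1,[0,0,0],[0,0,0]],
  ],
)

```text
clock: 9.1
eef_pos: [0.391, 0.3381, 0.3241]
ee_rot: [0.093, 0.935, -0.035, 0.341]
ft_force: [-0.3, 0.3, 0.2]
gripper_width: -0.0001
```

```bash
python3 - <<'E'
from h import *
s=telemetry.read_state();print(s["eef_pos"],s["q"],Rn.from_quat(s["ee_rot"]).as_matrix().round(3))
p,W,c=shot("wrist","4"); p,W,c=shot("side","4")
E
```

```text
[0.39098918 0.3380679  0.32413276] [ 0.68004401  0.07686543 -0.57719025  0.42627752 -0.51997475  0.74637468] [[-0.751  0.199  0.63 ]
 [ 0.151  0.98  -0.129]
 [-0.643 -0.002 -0.766]]
```

View pics/wrist4.png

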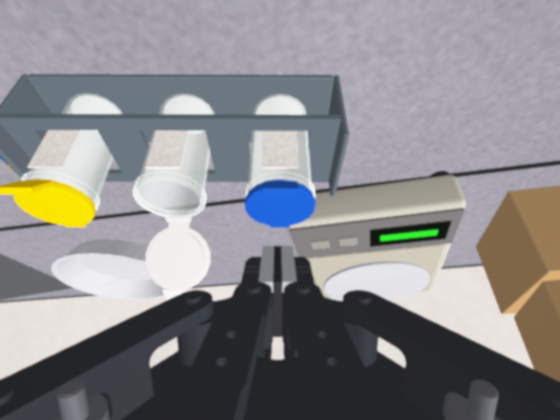

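View pics/side4.png

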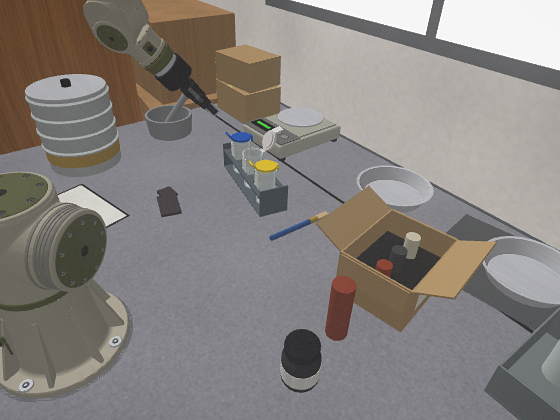

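```bash
python3 - <<'E'
from h import *
np.set_printoptions(precision=4,suppress=True)
s=telemetry.read_state(); K,R,t=cam("wrist",s); d=np.load("pics/wrist4.npy"); W=cloud(d,K,R,t)
hsv=cv2.cvtColor(cv2.imread("pics/wrist4.png"),cv2.COLOR_BGR2HSV)
m=(cv2.inRange(hsv,(105,120,60),(125,255,255))>0)&(W[...,2]>.08)&(W[...,2]<.16)
m[:,:200]=0
P=W[m]; H=np.array([.5935,.299,.107]);ex=np.array([.98,-.2,0]);ey=np.array([.2,.98,0])
Q=np.stack([(P-H)@ex,(P-H)@ey,P[:,2]-.107],1)
print(len(P)); 
for a in np.arange(-75,10,5):
    k=(Q[:,0]*1000>=a)&(Q[:,0]*1000<a+5)
    if k.sum()>3: print(a,k.sum(),np.median(Q[k],0),Q[k][:,1].min(),Q[k][:,1].max())
v,u=np.nonzero(m);print(u.min(),u.max(),v.min(),v.max())
E
```

```text
2557
-70 354 [-0.0676 -0.0004  0.0207] -0.012073476888984833 0.011693666723489241
-65 76 [-0.0627 -0.      0.0117] -0.011728497272921823 0.011479021568574948
-60 54 [-0.0582 -0.0006  0.0064] -0.010508511498348305 0.009936684202265716
-55 28 [-0.0504  0.0068  0.0037] -0.016455189458895667 0.015202351744592411
-50 133 [-0.0475 -0.013   0.0059] -0.020322968793065128 0.020598492601198903
-45 277 [-0.0426 -0.0002  0.0066] -0.024150830207494103 0.02302854378301848
-40 282 [-0.0376 -0.0001  0.0067] -0.025207654633299336 0.025046781580145734
-35 279 [-0.0324 -0.0008  0.0067] -0.02632408138668553 0.025365445938902744
-30 252 [-0.0275 -0.0008  0.0067] -0.02659778330141402 0.02577139893992694
-25 243 [-0.0225 -0.      0.0067] -0.026169373715201828 0.025157382605592537
-20 212 [-0.0177  0.0004  0.0067] -0.02495765022105355 0.024172030300432808
-15 176 [-0.0127 -0.0007  0.0067] -0.021359014166407467 0.021363296349919726
-10 125 [-0.008  -0.0015  0.0066] -0.01758264886510626 0.016957063108372073
-5 41 [-0.0038 -0.0007  0.0065] -0.0104657551597795 0.00909208888767278
0 22 [ 0.0017 -0.0002  0.0048] -0.008127132828441474 0.007617573078267344
245 314 180 226
```

Emit:
play_rows(
  plan=[
    [1,[-0.001,0.001,-0.021],[0,0,0]],
    [1,[-0.001,0.001,-0.021],[0,0,0]],
    [1,[-0.001,0.001,-0.021],[0,0,0]],
    [1,[0,0,0],[0,0,0]],
    [1,[0.0084,-0.0017,-0.0103],[0,0,0]],
    [1,[0.0084,-0.0017,-0.0103],[0,0,0]],
    [1,[0.0084,-0.0017,-0.0103],[0,0,0]],
    [1,[0,0,0],[0,0,0]],
    [1,[0,0,0],[0,0,0]],
    [1,[0,0,0],[0,0,0]],
  ],
)

```text
clock: 10.45
eef_pos: [0.4123, 0.3364, 0.2302]
ee_rot: [0.093, 0.935, -0.035, 0.341]
ft_force: [-0.1, -0.4, -0.2]
gripper_width: -0.0003
```

```bash
python3 - <<'E'
from h import *
s=telemetry.read_state();p=s["eef_pos"];H=np.array([.5935,.299,.107]);ex=np.array([.98,-.2,0]);ey=np.array([.2,.98,0])
print((p-H)@ex,(p-H)@ey,p[2]-.107,s["ft_force"])
p,W,c=shot("side","5"); p2,W,c=shot("wrist","5")
cv2.imwrite("pics/side5z.png",np.hstack([cv2.resize(p[90:210,170:300,::-1],(520,480)),p2[:,200:400,::-1][:480].copy() if 0 else cv2.resize(p2[:,200:380,::-1],(206,480))]))
E
```

```text
-0.18500287631810197 0.00037423968730754725 0.12315099267498074 [-0.06687735 -0.39458152 -0.20226081]
```

View pics/side5z.png

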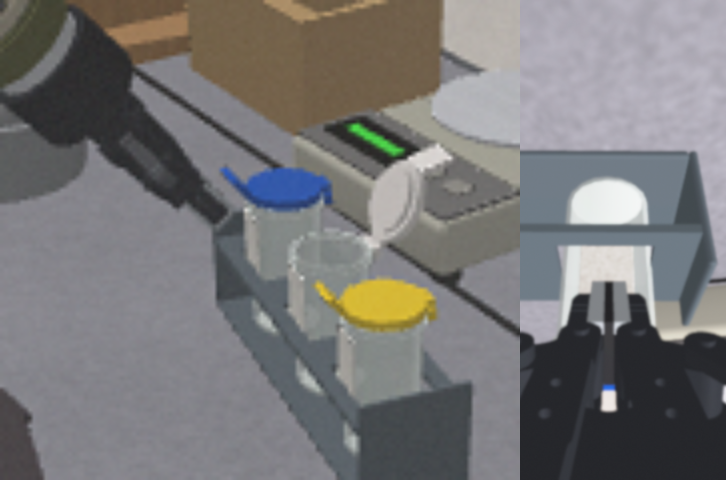

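Emit:
play_rows(
  plan=[
    [1,[0.003,-0.0006,0.008],[0,0,0]],
    [1,[0.006,-0.0012,0.009],[0,0,0]],
    [1,[0.006,-0.0012,0.014],[0,0,0]],
    [1,[0.009,-0.0018,0.012],[0,0,0]],
    [1,[0.012,-0.0024,0.009],[0,0,0]],
    [1,[0.014,-0.003,0.006],[0,0,0]],
    [1,[0.015,-0.003,0.002],[0,0,0]],
    [1,[0.015,-0.003,-0.002],[0,0,0]],
    [1,[0.011,-0.0022,-0.004],[0,0,0]],
    [1,[0,0,0],[0,0,0]],
  ],
)

```text
clock: 11.8
eef_pos: [0.5039, 0.3172, 0.2828]
ee_rot: [0.093, 0.935, -0.036, 0.34]
ft_force: [-0.8, 0.4, -0.4]
gripper_width: 0.0002
```

```bash
python3 - <<'E'
from h import *
s=telemetry.read_state();p=s["eef_pos"];H=np.array([.5935,.299,.107]);ex=np.array([.98,-.2,0]);ey=np.array([.2,.98,0])
print((p-H)@ex,(p-H)@ey,p[2]-.107,s["ft_force"])
p,W,c=shot("side","6")
cv2.imwrite("pics/side6z.png",cv2.resize(p[90:210,170:300,::-1],(520,480)))
E
```

```text
-0.09141814281902343 -6.164020006348627e-05 0.1758056680175929 [-0.7773149   0.36997537 -0.42644762]
```

View pics/side6z.png

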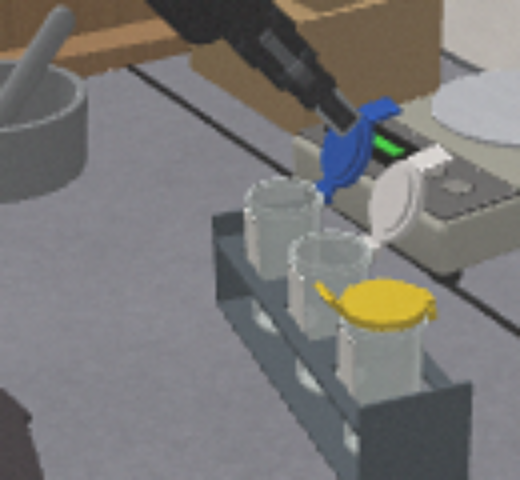

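Emit:
play_rows(
  plan=[
    [1,[-0.04,0.008,0],[0,0,0]],
    [1,[-0.03,0.006,0.05],[0,0,0]],
    [1,[0,0,0.05],[0.028,0.137,0]],
    [1,[0,-0.03,0.02],[0.028,0.137,0]],
    [1,[0.006,-0.058,0],[0.028,0.137,0]],
    [1,[0.006,-0.058,0],[0.028,0.137,0]],
    [1,[0.006,-0.058,0],[0.028,0.137,0]],
    [-1,[0.006,-0.058,0],[0,0,0.05]],
    [-1,[0.006,-0.058,0],[0,0,0.05]],
    [-1,[0.006,-0.058,0],[0,0,0.05]],
  ],
)

```text
clock: 13.1
eef_pos: [0.4691, -0.0475, 0.4013]
ee_rot: [0.023, 1.0, 0.0, 0.002]
ft_force: [1.1, 0.1, 0.5]
gripper_width: 0.0543
```

```bash
python3 - <<'E'
from h import *
np.set_printoptions(precision=4,suppress=True)
s=telemetry.read_state();print(s["eef_pos"],Rn.from_quat(s["ee_rot"]).as_matrix())
E
```

```text
[ 0.4691 -0.0475  0.4013] [[-0.999   0.0454  0.0039]
 [ 0.0454  0.999   0.0006]
 [-0.0038  0.0007 -1.    ]]
```

Emit:
play_rows(
  plan=[
    [-1,[0.0127,-0.0516,0],[0,0,0.06]],
    [-1,[0.0127,-0.0516,0],[0,0,0.06]],
    [-1,[0.0127,-0.0516,0],[0,0,0.06]],
    [-1,[0.0127,-0.0516,0],[0,0,0.06]],
    [-1,[0,0,-0.02],[0,0,0]],
    [-1,[0,0,-0.02],[0,0,0]],
    [-1,[0,0,-0.02],[0,0,0]],
    [-1,[0,0,0],[0,0,0]],
    [-1,[0,0,0],[0,0,0]],
    [-1,[0,0,0],[0,0,0]],
  ],
)

```text
clock: 14.35
eef_pos: [0.5207, -0.2524, 0.3429]
ee_rot: [-0.096, 0.995, -0.0, 0.003]
ft_force: [-0.2, 0.2, -0.1]
gripper_width: 0.0855
```

```bash
python3 - <<'E'
from h import *
np.set_printoptions(precision=4,suppress=True)
s=telemetry.read_state();print(s["eef_pos"],Rn.from_quat(s["ee_rot"]).as_matrix())
p,W,(K,R,t)=shot("wrist","7")
print(proj([[.5197,-.2538,.094],[.5746,-.2429,.094],[.5197+.0147,-.2538+.003,.094]],K,R,t))
hsv=cv2.cvtColor(cv2.imread("pics/wrist7.png"),cv2.COLOR_BGR2HSV)
m=((cv2.inRange(hsv,(0,110,40),(12,255,255))>0)|(cv2.inRange(hsv,(170,110,40),(180,255,255))>0))&(abs(W[...,2]-.094)<.006)
n,l,st,ce=cv2.connectedComponentsWithStats(m.astype(np.uint8))
for i in range(1,n):
    if st[i,4]>100:
        k=l==i; print(st[i],W[k].mean(0),W[k].min(0),W[k].max(0))
E
```

```text
[ 0.5207 -0.2524  0.3429] [[-0.9815 -0.1915  0.0064]
 [-0.1915  0.9815  0.0003]
 [-0.0063 -0.0009 -1.    ]]
[[276.0407 212.2473]
 [276.4131 286.8318]
 [276.2616 233.193 ]]
[260  35  58  26 163] [ 0.4215 -0.2661  0.0944] [ 0.4139 -0.2839  0.0881] [ 0.424  -0.2496  0.1   ]
[ 251  194   44   43 1462] [ 0.5223 -0.2558  0.0934] [ 0.508  -0.2702  0.088 ] [ 0.5379 -0.2413  0.0959]
```

View pics/wrist7.png

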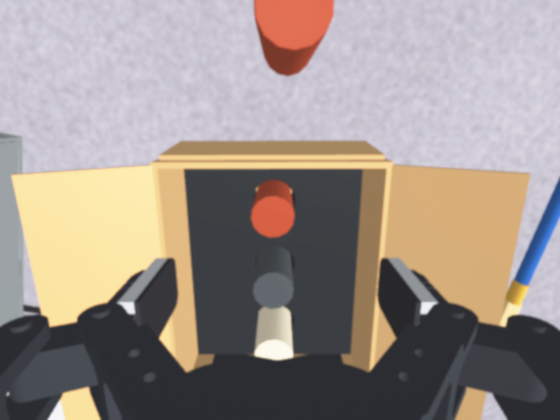

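Emit:
play_rows(
  plan=[
    [-1,[0.001,-0.0025,-0.02],[0,0.006,0]],
    [-1,[0,0,-0.025],[0,0,0]],
    [-1,[0,0,-0.025],[0,0,0]],
    [-1,[0,0,-0.02],[0,0,0]],
    [-1,[0,0,-0.011],[0,0,0]],
    [-1,[0,0,0],[0,0,0]],
    [-1,[0,0,0],[0,0,0]],
    [0.2,[0,0,0],[0,0,0]],
    [0.2,[0,0,0],[0,0,0]],
    [0.2,[0,0,0],[0,0,0]],
  ],
  newtons=30,
)

```text
clock: 15.65
eef_pos: [0.5214, -0.255, 0.2412]
ee_rot: [-0.096, 0.995, 0.0, -0.0]
ft_force: [0.1, 0.0, -1.1]
gripper_width: 0.0349
```

```bash
python3 - <<'E'
from h import *
s=telemetry.read_state();print(s["eef_pos"],s["gripper_width"],s["ft_force"])
p,W,(K,R,t)=shot("wrist","8")
E
```

```text
[ 0.52143709 -0.25500117  0.24117005] 0.0349080936269393 [ 0.11102424  0.02893702 -1.1295297 ]
```

View pics/wrist8.png

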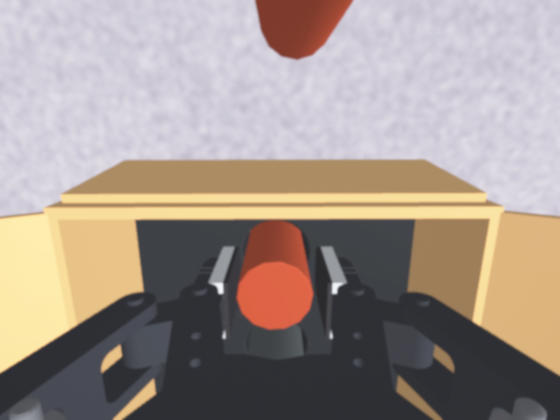

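Emit:
play_rows(
  plan=[
    [1,[0,0,0],[0,0,0]],
    [1,[0,0,0],[0,0,0]],
    [1,[0,0,0],[0,0,0]],
    [1,[0,0,0],[0,0,0]],
    [1,[0,0,0.01],[0,0,0]],
    [1,[0,0,0.02],[0,0,0]],
    [1,[0,0,0.03],[0,0,0]],
    [1,[0,0,0.03],[0,0,0]],
    [1,[0,0,0.03],[0,0,0]],
    [1,[0,0,0.03],[0,0,0]],
  ],
  newtons=50,
)

```text
clock: 16.95
eef_pos: [0.5211, -0.2546, 0.3916]
ee_rot: [-0.096, 0.995, 0.001, -0.001]
ft_force: [0.4, -0.9, -2.0]
gripper_width: 0.0283
```

```bash
python3 - <<'E'
from h import *
s=telemetry.read_state();print(s["eef_pos"],s["gripper_width"],s["ft_force"])
p,W,(K,R,t)=shot("side","9")
cv2.imwrite("pics/side9z.png",cv2.resize(p[150:360,280:560,::-1],None,fx=2.5,fy=2.5))
E
```

```text
[ 0.52105656 -0.2545778   0.39161347] 0.028348556409576706 [ 0.40408973 -0.9147666  -2.01927726]
```

View pics/side9z.png

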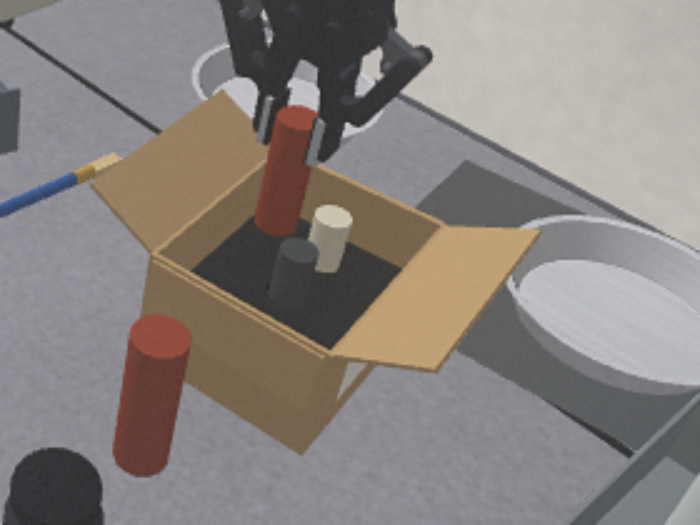

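Emit:
play_rows(
  plan=[
    [1,[-0.002,0.04,0],[0,0,-0.03]],
    [1,[-0.002,0.056,0],[0,0,-0.04]],
    [1,[-0.002,0.058,0],[0,0,-0.04]],
    [1,[-0.002,0.058,0],[0,0,-0.04]],
    [1,[-0.002,0.058,0],[0,0,-0.04]],
    [1,[-0.002,0.058,0],[0,0,-0.04]],
    [1,[-0.002,0.058,0],[0,0,-0.04]],
    [1,[-0.002,0.058,0],[0,0,-0.04]],
    [1,[-0.002,0.058,0],[0,0,-0.04]],
    [1,[-0.002,0.056,0],[0,0,-0.04]],
  ],
)

```text
clock: 18.25
eef_pos: [0.5006, 0.305, 0.3902]
ee_rot: [0.099, 0.995, 0.0, -0.001]
ft_force: [1.7, -0.2, -2.0]
gripper_width: 0.0283
```

```bash
python3 - <<'E'
from h import *
np.set_printoptions(precision=4,suppress=True)
s=telemetry.read_state();print(s["eef_pos"],s["gripper_width"],s["ft_force"],Rn.from_quat(s["ee_rot"]).as_matrix())
p,W,(K,R,t)=shot("wrist","10")
E
```

```text
[0.5006 0.305  0.3902] 0.028268234719062424 [ 1.6905 -0.1966 -2.0459] [[-0.9804  0.1972 -0.0017]
 [ 0.1972  0.9804  0.0011]
 [ 0.0018  0.0007 -1.    ]]
```

View pics/wrist10.png

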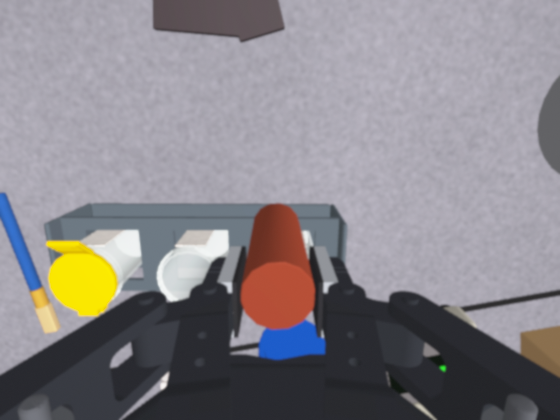

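```bash
python3 - <<'E'
from h import *
np.set_printoptions(precision=4,suppress=True)
s=telemetry.read_state();K,R,t=cam("wrist",s);W=cloud(np.load("pics/wrist10.npy"),K,R,t)
hsv=cv2.cvtColor(cv2.imread("pics/wrist10.png"),cv2.COLOR_BGR2HSV)
m=((cv2.inRange(hsv,(0,90,40),(14,255,255))>0)|(cv2.inRange(hsv,(170,90,40),(180,255,255))>0))
m[:190]=0;m[335:]=0
P=W[m]; zt=np.percentile(P[:,2],98); print(len(P),zt,np.percentile(P[:,2],[1,50]))
top=P[P[:,2]>zt-.004]; print('top',len(top),top.min(0),top.max(0),(top.min(0)+top.max(0))/2)
side=P[P[:,2]<zt-.008]
ey=np.array([.2,.98,0]);ex=np.array([.98,-.2,0])
for a in np.arange(.15,.25,.01):
    k=abs(side[:,2]-a)<.005
    if k.sum()>20: q=side[k]-s["eef_pos"]; print(a,k.sum(),(q@ex).min(),((q@ey).min()+(q@ey).max())/2)
q=top-s["eef_pos"];print((q@ex).min(),(q@ex).max(),(q@ey).min(),(q@ey).max())
E
```

```text
7119 nan [nan nan]Traceback (most recent call last):
  File "<stdin>", line 8, in <module>
    return umr_minimum(a, axis, None, out, keepdims, initial, where)
ValueError: zero-size array to reduction operation minimum which has no identity
```

```bash
python3 - <<'E'
from h import *
np.set_printoptions(precision=4,suppress=True)
s=telemetry.read_state();K,R,t=cam("wrist",s);W=cloud(np.load("pics/wrist10.npy"),K,R,t)
hsv=cv2.cvtColor(cv2.imread("pics/wrist10.png"),cv2.COLOR_BGR2HSV)
m=((cv2.inRange(hsv,(0,90,40),(14,255,255))>0)|(cv2.inRange(hsv,(170,90,40),(180,255,255))>0))
m[:190]=0;m[335:]=0; m&=np.isfinite(W[...,2])
P=W[m]; zt=np.percentile(P[:,2],95); print(len(P),zt,np.percentile(P[:,2],[1,50]))
top=P[P[:,2]>zt-.004]
side=P[P[:,2]<zt-.008]
ey=np.array([.2,.98,0]);ex=np.array([.98,-.2,0])
for a in np.arange(.15,.25,.01):
    k=abs(side[:,2]-a)<.005
    if k.sum()>20: q=side[k]-s["eef_pos"]; print(a,k.sum(),(q@ex).min(),((q@ey).min()+(q@ey).max())/2)
q=top-s["eef_pos"];print((q@ex).min(),(q@ex).max(),(q@ey).min(),(q@ey).max())
E
```

```text
7096 0.2430433274186512 [0.1608 0.2416]
0.16 143 -0.01397690318820353 0.0005907894651052594
0.17 194 -0.013865688887439312 0.000578892388458172
0.18000000000000002 224 -0.014030819492133691 0.0006728511898755176
0.19000000000000003 262 -0.014119953953277798 0.0006331236661229782
0.20000000000000004 310 -0.013824740353212564 0.000730193165281944
0.21000000000000005 379 -0.013890655522580385 0.0015856191074188515
0.22000000000000006 477 -0.013935916687899117 0.0012312177223481203
0.23000000000000007 586 -0.01409907591937251 0.0011261070840277478
-0.014010079717922574 0.015874118919786233 -0.013368796068488929 0.015491257189861229
```

Emit:
play_rows(
  plan=[
    [1,[0.02,-0.0003,0],[0,0,0]],
    [1,[0.022,-0.0003,0],[0,0,0]],
    [1,[0.0203,-0.0002,0],[0,0,0]],
    [1,[0,0,0],[0,0,0]],
    [1,[0,0,-0.02],[0,0,0]],
    [1,[0,0,-0.01],[0,0,0]],
    [1,[0,0,0],[0,0,0]],
    [1,[0,0,0],[0,0,0]],
    [1,[0,0,0],[0,0,0]],
    [1,[0,0,0],[0,0,0]],
  ],
)

```text
clock: 19.55
eef_pos: [0.5638, 0.3023, 0.3614]
ee_rot: [0.099, 0.995, 0.001, 0.0]
ft_force: [0.6, 0.1, -1.7]
gripper_width: 0.0287
```

```bash
python3 - <<'E'
from h import *
np.set_printoptions(precision=4,suppress=True)
s=telemetry.read_state();print(s["eef_pos"],s["gripper_width"],s["ft_force"])
p,W,(K,R,t)=shot("side","11"); p2,W,(K,R,t)=shot("top","11")
cv2.imwrite("pics/z11.png",np.hstack([cv2.resize(p[60:210,170:300,::-1],(416,480)),cv2.resize(p2[120:220,135:225,::-1],(384,480))[:,:384]]))
E
```

```text
[0.5638 0.3023 0.3614] 0.028681784606980332 [ 0.5639  0.0973 -1.6729]
```

View pics/z11.png

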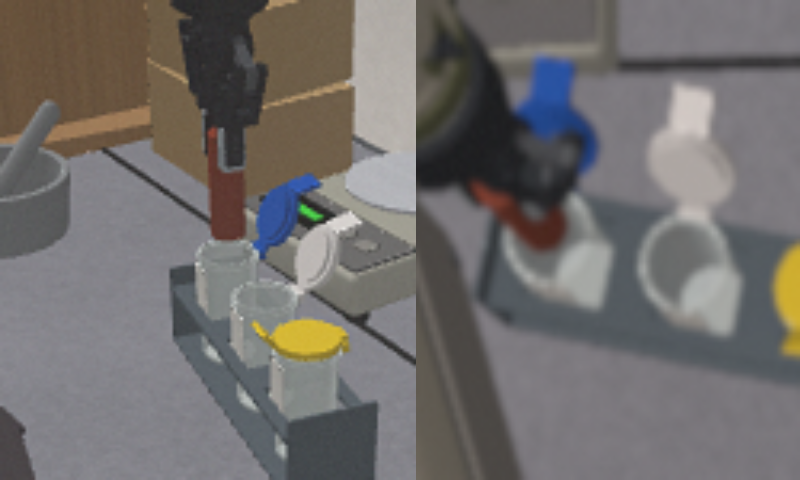

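Emit:
play_rows(
  plan=[
    [1,[-0.001,0.0018,-0.005],[0,0,0]],
    [1,[0,0,-0.015],[0,0,0]],
    [1,[0,0,-0.015],[0,0,0]],
    [1,[0,0,-0.015],[0,0,0]],
    [1,[0,0,-0.015],[0,0,0]],
    [1,[0,0,-0.015],[0,0,0]],
    [1,[0,0,0],[0,0,0]],
    [1,[0,0,0],[0,0,0]],
    [1,[0,0,0],[0,0,0]],
    [1,[0,0,0],[0,0,0]],
  ],
)

```text
clock: 20.9
eef_pos: [0.5627, 0.304, 0.2811]
ee_rot: [0.099, 0.995, 0.001, -0.0]
ft_force: [0.1, -0.7, -2.6]
gripper_width: 0.0286
```

```bash
python3 - <<'E'
from h import *
np.set_printoptions(precision=4,suppress=True)
s=telemetry.read_state();print(s["eef_pos"],s["gripper_width"],s["ft_force"])
p,W,(K,R,t)=shot("side","12"); p2,W,(K,R,t)=shot("wrist","12")
cv2.imwrite("pics/z12.png",np.hstack([cv2.resize(p[90:210,180:290,::-1],(400,436)),cv2.resize(p2[140:420,100:450,::-1],(396,436))]))
E
```

```text
[0.5627 0.304  0.2811] 0.028582924252728945 [ 0.0955 -0.7267 -2.6165]
```

View pics/z12.png

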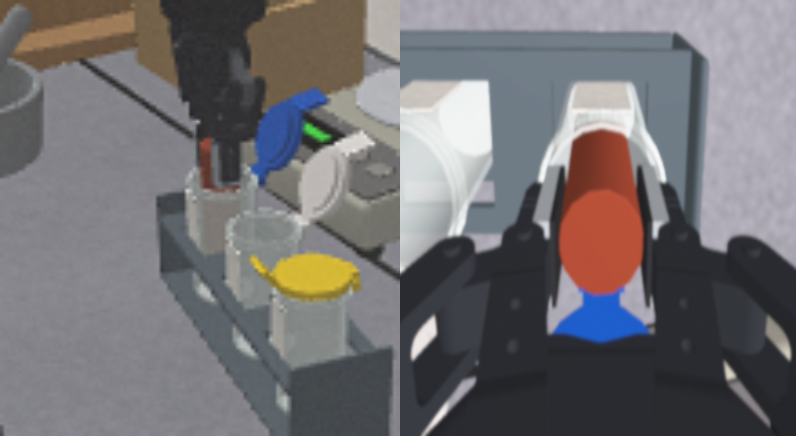

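Emit:
play_rows(
  plan=[
    [0.1,[0,0,0],[0,0,0]],
    [-0.1,[0,0,0],[0,0,0]],
    [-0.1,[0,0,0],[0,0,0]],
    [-0.1,[0,0,0],[0,0,0]],
    [-0.1,[0,0,0],[0,0,0]],
    [-0.1,[0,0,0.02],[0,0,0]],
    [-0.1,[0,0,0.03],[0,0,0]],
    [-0.1,[0,0,0.04],[0,0,0]],
    [-0.1,[0,0,0.04],[0,0,0]],
    [-0.1,[0,0,0],[0,0,0]],
  ],
)

```text
clock: 22.25
eef_pos: [0.5633, 0.3043, 0.4151]
ee_rot: [0.099, 0.995, 0.002, 0.003]
ft_force: [0.8, 0.0, -0.1]
gripper_width: 0.0468
```

```bash
python3 - <<'E'
from h import *
np.set_printoptions(precision=4,suppress=True)
s=telemetry.read_state();print(s["eef_pos"],s["gripper_width"],s["ft_force"])
p,W1,(K,R,t)=shot("side","13"); p2,W,(K,R,t)=shot("wrist","13")
cv2.imwrite("pics/z13.png",np.hstack([cv2.resize(p[90:210,180:290,::-1],(400,436)),cv2.resize(p2[140:420,100:450,::-1],(396,436))]))
hsv=cv2.cvtColor(p2,cv2.COLOR_RGB2HSV)
m=((cv2.inRange(hsv,(0,90,40),(14,255,255))>0)|(cv2.inRange(hsv,(170,90,40),(180,255,255))>0))&np.isfinite(W[...,2])&(W[...,2]>.02)
m[:150]=0
P=W[m];zt=np.percentile(P[:,2],95);k=P[:,2]>zt-.006;print(len(P),zt,P[k].min(0),P[k].max(0))
hsv=cv2.cvtColor(p2,cv2.COLOR_RGB2HSV)
mb=(cv2.inRange(hsv,(105,120,60),(125,255,255))>0)&(W[...,2]>.08)&(W[...,2]<.2)
Q=W[mb]-[.5935,.299,.107]; a=Q@[.98,-.2,0]; print(len(a),np.percentile(a,[2,50,98]),np.percentile(Q[:,2],[2,50,98]))
E
```

```text
[0.5633 0.3043 0.4151] 0.04684342917949102 [ 0.8159  0.0191 -0.083 ]
993 0.09955610131448095 [0.549  0.2877 0.0936] [0.5784 0.3163 0.1006]
4051 [0.0009 0.0193 0.0517] [-0.0006  0.0376  0.053 ]
```

View pics/z13.png

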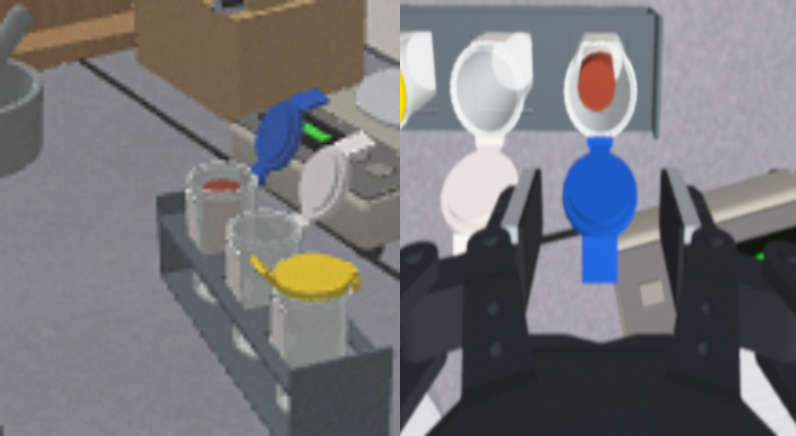

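```bash
python3 - <<'E'
from h import *
K,R,t=cam("top");W=cloud(np.load("pics/top0.npy"),K,R,t).reshape(-1,3)
k=(abs(W[:,0]-.669)<.06)&(abs(W[:,1]-.284)<.06);print(np.nanpercentile(W[k][:,2],[50,90,99,100]))
k=(abs(W[:,0]-.72)<.06)&(abs(W[:,1]-.30)<.1);print(np.nanpercentile(W[k][:,2],[50,90,99,100]))
E
```

```text
[0.00130548 0.05744206 0.06140183 0.07378636]
[0.02272899 0.05963401 0.07167637 0.07688894]
```

Emit:
play_rows(
  plan=[
    [1,[0.018,-0.0035,0],[0,0,0]],
    [1,[0.018,-0.0035,0],[0,0,0]],
    [1,[0.018,-0.0035,0],[0,0,0]],
    [1,[0.018,-0.0035,0],[0,0,0]],
    [1,[0.018,-0.0035,0],[0,0,0]],
    [1,[0.0157,-0.0032,0],[0,0,0]],
    [1,[0,0,0],[0,0,0]],
    [1,[0,0,0],[0,0,0]],
    [1,[0,0,0],[0,0,0]],
    [1,[0,0,0],[0,0,0]],
  ],
)

```text
clock: 23.6
eef_pos: [0.6679, 0.2836, 0.4112]
ee_rot: [0.098, 0.995, 0.001, -0.0]
ft_force: [0.9, 0.3, -0.5]
gripper_width: 0.0003
```

Emit:
play_rows(
  plan=[
    [1,[0.001,0,-0.02],[0,0,0]],
    [1,[0,0,-0.025],[0,0,0]],
    [1,[0,0,-0.025],[0,0,0]],
    [1,[0,0,-0.016],[0,0,0]],
    [1,[-0.0147,0.003,0],[0,0,0]],
    [1,[-0.0147,0.003,0],[0,0,0]],
    [1,[-0.0147,0.003,0],[0,0,0]],
    [1,[-0.0137,0.003,0],[0,0,0]],
    [1,[-0.0118,0.0024,-0.001],[0,0,0]],
    [1,[-0.0118,0.0024,-0.002],[0,0,0]],
  ],
)

```text
clock: 24.85
eef_pos: [0.5876, 0.3003, 0.3223]
ee_rot: [0.099, 0.995, 0.001, 0.0]
ft_force: [0.6, 0.7, -0.1]
gripper_width: 0.0001
```

```bash
python3 - <<'E'
from h import *
s=telemetry.read_state();p=s["eef_pos"];H=np.array([.5935,.299,.107])
print((p-H)@[.98,-.2,0],(p-H)@[.2,.98,0],p[2]-.28,s["ft_force"])
p,W,c=shot("side","14")
cv2.imwrite("pics/side14z.png",cv2.resize(p[90:210,170:300,::-1],(520,480)))
E
```

```text
-0.006087562605116059 0.00010004876772521818 0.04227302120132892 [ 0.63683642  0.6969379  -0.06337217]
```

View pics/side14z.png

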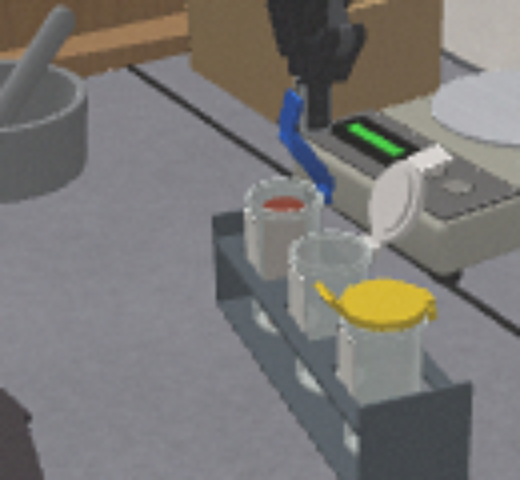

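Emit:
play_rows(
  plan=[
    [1,[-0.0104,0.0021,-0.0055],[0,0,0]],
    [1,[-0.0083,0.0017,-0.0084],[0,0,0]],
    [1,[-0.006,0.0012,-0.0106],[0,0,0]],
    [1,[-0.0016,0.0003,-0.006],[0,0,0]],
    [1,[-0.0016,0.0003,-0.0045],[0,0,0]],
    [1,[0,0,-0.001],[0,0,0]],
    [1,[0,0,-0.001],[0,0,0]],
    [1,[0,0,0],[0,0,0]],
    [1,[0,0,0],[0,0,0]],
    [1,[0,0,0],[0,0,0]],
  ],
)

```text
clock: 26.15
eef_pos: [0.5598, 0.3057, 0.287]
ee_rot: [0.099, 0.995, 0.001, 0.0]
ft_force: [-4.8, -1.9, 13.8]
gripper_width: 0.0003
```

```bash
python3 - <<'E'
from h import *
s=telemetry.read_state();p=s["eef_pos"];H=np.array([.5935,.299,.107])
print((p-H)@[.98,-.2,0],(p-H)@[.2,.98,0],p[2]-.28,s["ft_force"])
p,W,c=shot("side","15")
cv2.imwrite("pics/side15z.png",cv2.resize(p[90:210,170:300,::-1],(520,480)))
E
```

```text
-0.03434000295651317 -0.00020364240321433516 0.007042565030037029 [-4.82985848 -1.88008762 13.8187488 ]
```

View pics/side15z.png

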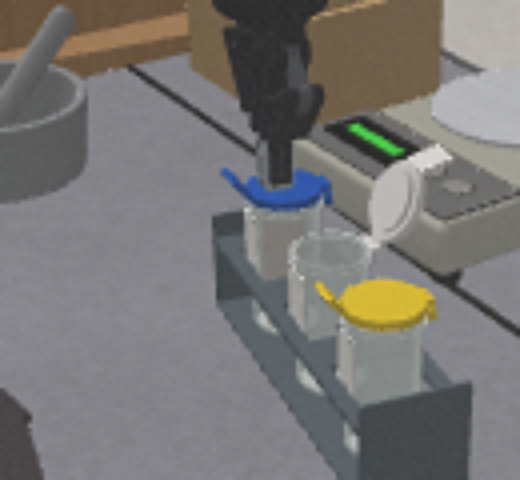

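Emit:
play_rows(
  plan=[
    [1,[0,0,-0.001],[0,0,0]],
    [1,[0,0,0],[0,0,0]],
    [1,[0,0,0.015],[0,0,0]],
    [1,[0,0,0.04],[0,0,0]],
    [1,[0,0,0.04],[0,0,0]],
    [1,[0,0,0.04],[0,0,0]],
    [1,[-0.03,-0.03,0],[0,0,0]],
    [1,[-0.03,-0.03,0],[0,0,0]],
    [1,[0,0,0],[0,0,0]],
    [1,[0,0,0],[0,0,0]],
  ],
)

```text
clock: 27.45
eef_pos: [0.5007, 0.2458, 0.4193]
ee_rot: [0.099, 0.995, 0.001, 0.0]
ft_force: [0.0, 0.6, 0.2]
gripper_width: -0.0001
```

```bash
python3 - <<'E'
from h import *
np.set_printoptions(precision=4,suppress=True)
s=telemetry.read_state();print(s["eef_pos"],s["ft_force"])
p,W,c=shot("side","16");p2,W,c=shot("wrist","16")
p2=p2.copy()
hsv=cv2.cvtColor(p2,cv2.COLOR_RGB2HSV)
m=(cv2.inRange(hsv,(105,120,60),(125,255,255))>0)&(W[...,2]>.08)&(W[...,2]<.2)
Q=W[m]-[.5935,.299,.107]; a=Q@[.98,-.2,0]
for x in np.arange(-.07,.0,.01):
    k=(a>=x)&(a<x+.01)
    if k.sum(): print(round(x,2),k.sum(),np.median(Q[k][:,2]))
cv2.imwrite("pics/w16.png",p2[:,:,::-1])
E
```

```text
[0.5007 0.2458 0.4193] [0.0369 0.6326 0.2182]
-0.07 258 0.020531398550836924
-0.06 225 0.007343796479416506
-0.05 517 0.006491493883891586
-0.04 627 0.006476477541212236
-0.03 614 0.006527241341055867
-0.02 519 0.00648622685758142
-0.01 273 0.0063659488353509375
0.0 71 0.004225794134287947
```

View pics/side16.png

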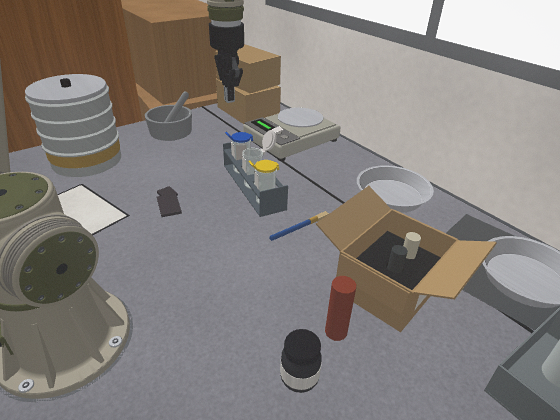

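View pics/w16.png

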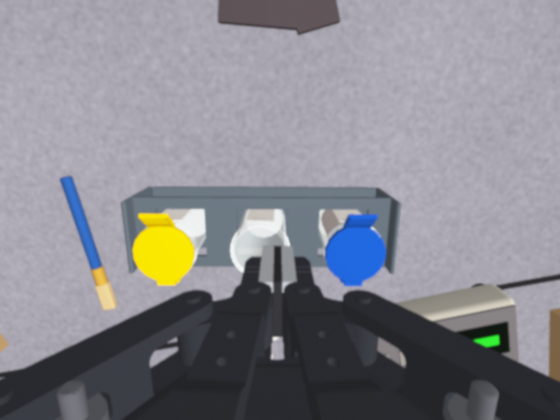

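```bash
python3 - <<'E'
from h import *
p,W,c=shot("top","17"); W=W.reshape(-1,3)
X=W@np.array([.981,.194,0]);Y=W@np.array([-.194,.981,0])+.3497
for s in (1,-1):
    y=s*Y; k=(abs(X-.5166)<.08)&(y>.085)&(y<.12)&(W[:,2]>.1); f=np.polyfit(y[k],W[k][:,2],1); print(s,k.sum(),np.pi-np.arctan(f[0]))
E
```

```text
1 731 2.6528206284535005
-1 980 2.640728047933691
```

Both flaps are at about 2.65 rad, close to the 2.7 stop, so I'm handing in.

```bash
python3 -c "
from plant import order; print(order.finish_job())"
```

```text
the job is handed in; nothing more can be done
None
```

The job is done and handed in at about 27.5 s of the 72 s allowed. I did it in the order asked: flaps back, blue cap open, red-brown plug moved across, cap pressed shut.

- **Flaps:** both measure about 2.65 rad, close to the 2.7 stop.
- **Plug:** I released it inside the blue tube with its underside about 33 mm above the tube floor, because the fingers don't fit inside the bore. It came to rest with its top at z ≈ 0.0995 m, which is where a fully seated plug should be.
- **Blue cap:** pressed down with about 14 N. Its top face then measured flat, 6.5 mm above the hinge line (6.7 mm when shut at the start).
- **Everything else:** the closing pictures show the other two plugs, the yellow and white tubes and caps, the brush, jar, slate and the larger red plug where they were. I compared these by eye and did not measure them.

The gripper was clear of everything at the end, and none of the closing checks failed or disagreed.

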